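# Set the shaker's speed drum and clamp the bottle

## Robot

A 6-joint arm with a two-finger parallel gripper is mounted at the origin on a cart in front of the work surface, level with it; the furniture and walls round the work are solid. World frame = base frame: x ahead of the robot, y to its left, z up, the work surface at z = 0. Lengths are in m, angles in rad, forces in N, time in s.
With the tool pointing down it reaches from about 0.25 to 0.8 m from the base axis. Payload 8.5 kg.
Tool frame: the origin (TCP) lies midway between the tips of the shut fingers; the grasp point (between the pads) lies 19 mm behind it; z points along the fingers, y is the line along which they close (so a half turn about z gives the same grasp; the last joint's range is limited). The gripper opens to 85 mm and grips with 20 to 120 N. Pads are 22 mm wide; open, the fingers measure 114 mm over their backs; the gripper's body (76 mm by 85 mm) begins 54 mm behind the grasp point. The pads swing forward as they close: fully open they stand 13 mm farther back than shut.
Start: joints at [-1.32, 0.238, -0.013, 1.319, 0, 1.571], TCP at [0.13, -0.509, 0.231] pointing down, gripper open.
Joint ranges: [-2.66, 2.66], [-1.03, 1.9], [-1.14, 1.46], [-1.82, 2.27], [-1.45, 1.34], [-3.14, 3.14]. Speed limits (rad/s): [2.22, 2.22, 2.79, 3.14, 3.14, 3.14].

## Interface

Orientations are given as a unit quaternion [x, y, z, w].
In Python, from cell import manip gives the robot as it stands.
- The arm moves only by the shell command python3 -m crank 'ROWS' [OPENING] [FORCE]. ROWS is JSON, a list of rows, each an object with "delta_pos": the shift along the tool's x, y, z in units of 60 mm (1.0 is 60 mm), a list of three; "angular": the turn, a rotation vector about the tool's x, y, z in degrees, a list of three. In form: [{"delta_pos": [x, y, z], "angular": [rx, ry, rz]}, ...]. A call has 1 to 20 rows; each row shifts and turns the commanded pose from where the row before left it, along the tool's axes as they then stand; what a row does not reach is not made up. A row lasts 1/8 s, in which the tool goes at most 62.5 mm and 10.7 degrees, less where a joint would pass 70% of its speed; a pose out of reach is approached as far as the arm can. A call is refused whole if a number of a shift passes 1 or a number of a turn 10.7, either way. A call with a gripper value outside its range is refused whole. OPENING is the closure, from 0 (fully open) to 1 (shut), set as the call begins (- or left out, the last holds). The fingers move at their own pace and stop on an object; FORCE is the grip in N (left out, the last holds). Time passes only in rows, so rows that do not move let the fingers close. It gives the time, the measured TCP pose, the force, the opening and the grip force at its end, in the units of the state.
- manip.read_state(): the state, without advancing time (a new reading comes with each control period).
- manip.snapshot(name): name is "side" or "top"; returns a dict with "pixels" (480x640x3 uint8, blue, green, red), "z_map" (480x640 float32, m along the optical axis (not along the pixel's ray), 0 where there is no reading), "fx", "fy", "cx", "cy" (pixels), "world_to_cam" (4x4, takes a point from world to camera coordinates). Camera axes: x right, y down, z forward; pixel columns grow to the right and rows downward; lengths in m; the calibration is good to about 2 mm. A picture is of the moment at which its call begins.
- manip.finish_job(): hands the job in; it is judged then, once.
The state is a dict: "time": time; "joint_pos": joint angles; "qd": joint speeds; "joint_efforts": joint torques, N m; "tcp_pos": TCP position; "ee_rot": TCP orientation; "ft_force": force on the tool from outside, world axes, zero at the start; "torque": the same for the moment, N m; "width": opening from 0.0 (shut) to 1.0 (fully open); "grasp_force": force on a finger pad.
Only numpy, scipy, OpenCV 4.12 (cv2) and the standard library are available. Lean on these libraries where they do the work, as an engineer would, in place of code of your own. Each camera call takes 0.05 s, during which the arm holds its last target. There are 200 camera calls.

## Task

Get the bench shaker ready for its next run: turn the speed drum by its black grip bar until the 7 stands in the middle of the small window, and clamp the wide white screw-cap bottle upright on the shaker's platform, pressing the spring clamp back so that the bottle stands flat on the mat between the clamp's two prongs and the low front stop. Let go of everything and leave the other things on the bench where they are.

Things in the scene. Friction and masses are not known exactly. Their poses are not given: they have to be found in the camera images.
- shaker: white bench shaker, 190 x 300 mm, fixed to the bench. Origin: centre of its underside, on the bench; x to its back, y to its left seen from the front, z up. Left half (local y 4 to 150 mm): console 105 mm high, its slanting front face holds the window, the black grip bar stands on its top. Right half (local y -150 to 4 mm): plinth with the platform, whose rubber mat lies 60 mm above the bench
- window (a point): point on the drum's surface behind the centre of the small window (30 x 30 mm, black frame) in the console's slanting face; the face leans back at 45 degrees and looks to the shaker's front and up
- seven (a point): centre of the numeral 7 on the drum's conical face (numerals 0 to 9, 21 mm high, 14 mm wide, evenly spaced at 50 mm from the upright drum axis). It turns with the drum and coincides with window when the 7 is centred there
- knob (a point): centre of the drum's black grip bar (52 mm long, 14 mm wide, from 113 to 150 mm above the bench; this point at 135 mm), on the upright axis of the drum; x along the bar, y across it. Under the bar a disc of 26 mm radius, 7 mm high, lies on the console. The bar does not tell the number: five numbers farther on it lies the same way
- speed_drum (a joint): angle of drum and bar, rad; turns either way past 9 to 0, stays where it is left (friction 0.1 N m). Grows clockwise seen from above. At 0 the window shows 0 and the bar lies along the shaker's x; each 0.6283 rad more shows the next higher number, so 7 is centred at 4.398 and at -1.885. End stops, not needed, at -9 and 12
- clamp (a joint): how far the spring clamp is pressed back along the shaker's x, m: 0 at rest, stop at 0.040. Takes 4 N to start and 10 N at 40 mm; springs forward when let go. Two upright rubber prongs, 12 mm thick, 36 mm between centres, tops 58 mm above the mat, axes at rest 39 mm behind the stop's face: too close for the bottle. With the bottle clamped it reads about 0.022
- stop (a point): middle of the top edge of the low stop bar at the platform's front, on its rubber face; the bar is 100 mm long along the shaker's y, 10 mm thick (in front of this point) and rises 22 mm above the mat
- seat (a point): point on the platform's mat under the centre of the clamped bottle: 30 mm behind the stop's rubber face, midway between the prongs; axes as the shaker's. From 66 mm behind this point a spring box, 24 mm high, carries the clamp
- hdpe_bottle_mid (a point): the wide white screw-cap bottle: round body 60 mm across and 112 mm high, white cap 38 mm across above it, 129 mm in all, 0.19 kg. The point is its centre, 64.5 mm above its base; z along its axis
- amber_bottle_mid (a point): bystander: brown bottle with black cap, 46 mm across, 102 mm high, stands upright; the point is its centre, 51 mm up
- wash_bottle_mid (a point): bystander: white wash bottle with blue cap and bent spout, 66 mm across, 201 mm high; the point is on the axis of its body, 80 mm up. The spout reaches 63 mm from this axis to -y of this frame at 160 to 200 mm height
- beaker_mid (a point): bystander: small glass beaker, 53 mm across, 69 mm high; the point is its centre
- syringe_mid (a point): bystander: plastic syringe lying on the bench, 30 x 104 x 19 mm, long along y
- cuvette_box_mid (a point): bystander: flat blue box, 56 x 84 x 25 mm, long along y
- marker_pen_mid (a point): bystander: marker pen lying on the bench, 17 x 135 x 16 mm, long along y
Things that resemble listed ones, but are neither listed nor needed, are in the scene too. Leave any green look-alike of the part that bears hdpe_bottle_mid alone.

How it is judged:
By the outcome, as a careful person would: the job done as asked, in the order asked, and still so for the second after the job is handed in, with the robot touching nothing.
It also fails if it takes over 72 s, if anything falls off the work surface, if the arm or the gripper's body presses on something with over 40 N, if the wrist force passes 120 N, or if a joint passes its speed limit or range.

## Working session

There is one attempt and no reset: what is moved stays moved. The work goes in short steps, Python scripts to look and compute and a shell command to move; the robot and the scene stay as the last step left them, time stands still between calls to the robot, and variables do not carry over. Pictures are saved under pics/ and viewed, at most 10 in all, crops included, and the job is handed in when it is done.

```bash
mkdir -p pics; ls
cat > h.py <<'E'
import numpy as np,cv2,pickle
from cell import manip
def snap(n,tag):
    s=manip.snapshot(n); cv2.imwrite(f'pics/{tag}.png',s['pixels']); pickle.dump(s,open(f'{tag}.pkl','wb')); return s
def load(tag): return pickle.load(open(f'{tag}.pkl','rb'))
def p3(s,u,v,z=None):
    if z is None:
        w=s['z_map'][int(v)-1:int(v)+2,int(u)-1:int(u)+2]; z=np.median(w[w>0])
    c=np.array([(u-s['cx'])/s['fx']*z,(v-s['cy'])/s['fy']*z,z,1]); return (np.linalg.inv(s['world_to_cam'])@c)[:3]
def atz(s,u,v,h):
    a=p3(s,u,v,.1);b=p3(s,u,v,1.); return a+(b-a)*(h-a[2])/(b[2]-a[2])
def px(s,P):
    c=s['world_to_cam']@np.append(P,1); return c[0]/c[2]*s['fx']+s['cx'],c[1]/c[2]*s['fy']+s['cy']
E
python3 - <<'E'
from h import *
np.set_printoptions(precision=4,suppress=True)
for n in('top','side'):
    s=snap(n,n+'0'); print(n,np.linalg.inv(s['world_to_cam']),s['fx'])
print(manip.read_state())
E
```

```text
pics
top [[-0.0006 -0.9987  0.05    0.4722]
 [-1.      0.0006  0.0009 -0.0352]
 [-0.0009 -0.05   -0.9987  1.1289]
 [ 0.      0.      0.      1.    ]] 475.0139563430126
side [[-0.9235 -0.2654  0.277   0.1861]
 [-0.3834  0.6139 -0.69    0.8004]
 [ 0.0131 -0.7434 -0.6687  0.9171]
 [ 0.      0.      0.      1.    ]] 573.6666347279762
{'time': 0.1, 'joint_pos': array([-1.32  ,  0.2387, -0.0142,  1.3192,  0.    ,  1.5708]), 'qd': array([ 0.0014, -0.0024,  0.0012,  0.0004, -0.0005,  0.0001]), 'joint_efforts': array([  0.0004, -53.972 ,  34.7   ,   0.0134,   0.0001,   0.    ]), 'tcp_pos': array([ 0.1302, -0.5082,  0.2307]), 'ee_rot': array([ 0.9921,  0.1251, -0.0001, -0.0007]), 'ft_force': array([1.1727, 0.4132, 0.1167]), 'torque': array([ 0.0088, -0.0046, -0.0156]), 'grasp_force': 0.0, 'width': 0.9986214409779994}
```

View pics/top0.png

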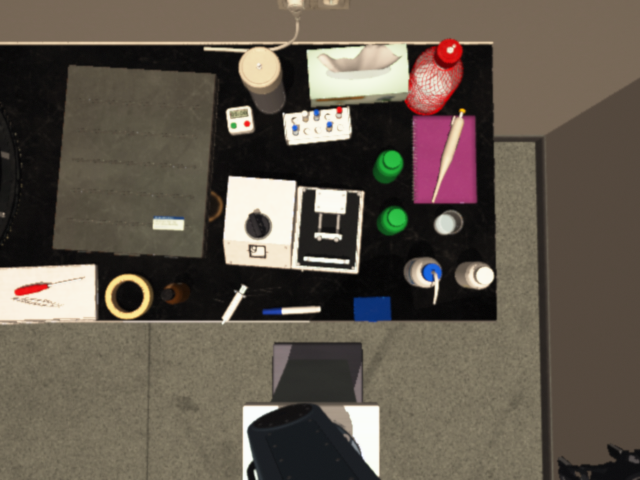

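View pics/side0.png

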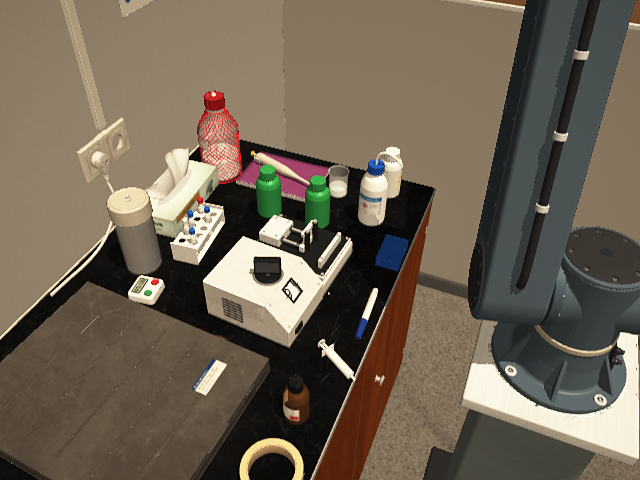

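The top view shows the shaker at (295,225) with the window at (257,252), knob at (258,223) and stop at (327,261). Possible confusions for the bottle:
- White bottle, top (477,275), side (392,170)
- Green look-alikes, top (388,166) and (392,220)
- Wash bottle with blue cap, top (425,272)

I choose the all-white one and check it in a close crop.

Run:
```python
from h import *
np.set_printoptions(precision=4,suppress=True)
t=load('top0');s=load('side0')
def crop(i,x,y,w,h,W=400,H=300): return cv2.resize(i['pixels'][y:y+h,x:x+w],(W,H),interpolation=cv2.INTER_CUBIC)
a=np.hstack([crop(t,215,175,160,120),crop(t,400,230,120,90)])
b=np.hstack([crop(s,200,210,160,120),crop(s,340,140,100,75)])
cv2.imwrite('pics/c1.png',np.vstack([a,b]))
# point-cloud on both
for n,i in(('t',t),('s',s)):
    v,u=np.mgrid[0:480,0:640]; z=i['z_map']
    P=np.stack([(u-i['cx'])/i['fx']*z,(v-i['cy'])/i['fy']*z,z,np.ones_like(z)],-1)@np.linalg.inv(i['world_to_cam']).T
    np.save(n+'.npy',P[...,:3])
T=np.load('t.npy');S=np.load('s.npy')
print('cap top',T[275,482],T[272,480],'green',T[160,392],T[217,398],'wash',T[270,432],T[270,418])
print('console',T[190,240],T[255,235],'knob',T[220,258],'mat',T[250,340], 'side cap',S[152,393])
# cap centroids
for nm,P,r in(('t',T,(260,290,455,500)),('s',S,(140,200,375,410))):
    q=P[r[0]:r[1],r[2]:r[3]].reshape(-1,3)
    for lo,hi in((.12,.14),(.03,.1)):
        m=q[(q[:,2]>lo)&(q[:,2]<hi)]; print(nm,lo,len(m),m.min(0) if len(m) else'',m.max(0) if len(m) else '',m.mean(0))
```

```text
cap top [ 0.4563 -0.363   0.128 ] [ 0.4626 -0.3585  0.1292] green [ 0.7005 -0.1756  0.1285] [ 0.5789 -0.1875  0.1276] wash [ 0.467  -0.2497  0.1654] [ 0.4669 -0.2281  0.1305]
console [0.6398 0.1509 0.1085] [0.5001 0.1671 0.0738] knob [0.5728 0.109  0.126 ] mat [ 0.5117 -0.0667  0.057 ] side cap [ 0.4516 -0.3587  0.131 ]
t 0.12 259 [ 0.4393 -0.3858  0.1206] [ 0.4731 -0.3484  0.134 ] [ 0.4564 -0.3664  0.1283]
t 0.03 350 [ 0.4266 -0.3916  0.03  ] [ 0.4846 -0.3371  0.1   ] [ 0.4562 -0.3493  0.0763]
s 0.12 225 [ 0.4351 -0.386   0.1201] [ 0.4743 -0.2213  0.1396] [ 0.4499 -0.2998  0.1283]
s 0.03 448 [ 0.4253 -0.3739  0.03  ] [ 0.4804 -0.2174  0.1   ] [ 0.4403 -0.3279  0.0741]
```

View pics/c1.png

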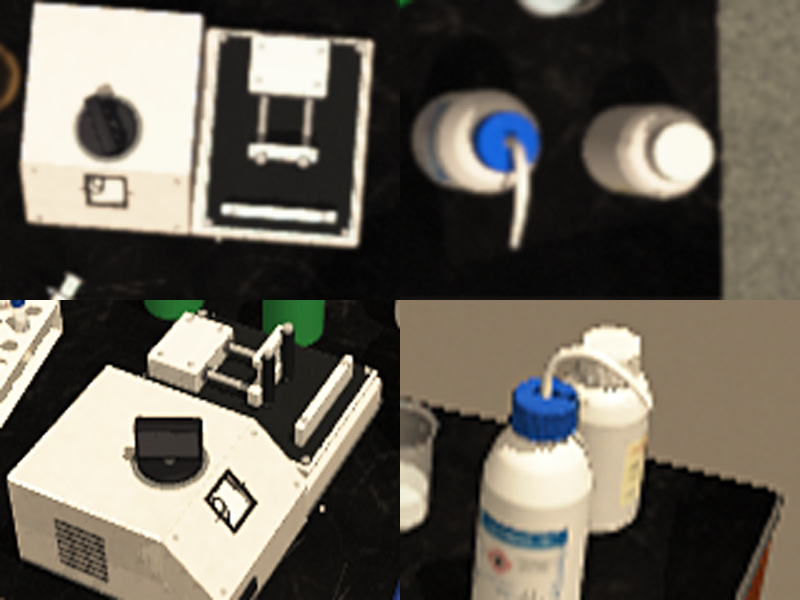

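The close crop shows a plain white body with a white cap at top (477,273), which is the right bottle; the wash bottle stands beside it with its spout pointing forward. Next I'll measure the shaker pose, the bar angle and the window.

Run:
```python
from h import *
np.set_printoptions(precision=4,suppress=True)
T=np.load('t.npy');S=np.load('s.npy');t=load('top0');s=load('side0')
def rect(P,x,y,z,nm):
    m=np.all([(P[...,k]>a[0])&(P[...,k]<a[1]) for k,a in enumerate((x,y,z))],0); q=P[m]
    r=cv2.minAreaRect((q[:,:2]*1000).astype(np.float32)); print(nm,len(q),'c',np.round(r[0],1),'sz',np.round(r[1],1),'ang',round(r[2],1),'mean',q.mean(0)*1000)
for n,P in(('t',T),('s',S)):
    rect(P,(.45,.7),(-.01,.2),(.1,.112),n+' console')
    rect(P,(.5,.65),(.05,.16),(.125,.16),n+' bar')
    rect(P,(.45,.53),(-.16,.02),(.071,.09),n+' stop')
    rect(P,(.53,.62),(-.16,-.0),(.095,.13),n+' prongs')
    rect(P,(.59,.68),(-.14,-.0),(.072,.1),n+' box')
    rect(P,(.45,.7),(-.16,.01),(.03,.07),n+' plinth')
    rect(P,(.4,.52),(-.31,-.19),(.03,.14),n+' wash')
    rect(P,(.36,.52),(-.31,-.19),(.16,.21),n+' washtop')
a=cv2.resize(t['pixels'][242:260,245:269],(400,300),interpolation=cv2.INTER_CUBIC)
b=cv2.resize(s['pixels'][272:308,276:312],(400,400),interpolation=cv2.INTER_CUBIC)
c=cv2.resize(t['pixels'][205:241,240:276],(400,400),interpolation=cv2.INTER_CUBIC)[:,:]
cv2.imwrite('pics/c2.png',np.hstack([b,c]))
```

```text
t console 4106 c [592.7 110.1] sz [146.3 149. ] ang 85.7 mean [596.0778 109.2993 104.9886]
t bar 201 c [562.  112.2] sz [51.7 15.1] ang 22.5 mean [561.6266 110.895  147.4771]
t stop 202 c [507.8 -36.5] sz [97.7 44.7] ang 85.7 mean [490.677  -35.3828  81.3898]
t prongs 155 c [553.7 -89.6] sz [ 28.  154.4] ang 16.4 mean [543.7167 -51.0277 114.473 ]
t box 733 c [619.1 -44.7] sz [68.2 58.8] ang 87.1 mean [619.1905 -44.3921  83.6145]
t plinth 3345 c [580.6 -74.5] sz [169.2 237.2] ang 89.6 mean [551.5654 -57.4309  58.2941]
t wash 565 c [ 462.8 -248.2] sz [64.7 63.3] ang 24.0 mean [ 464.1476 -233.9365  107.9461]
t washtop 334 c [ 443.2 -243.8] sz [37.4 77.7] ang 73.6 mean [ 456.2688 -248.542   171.9965]
s console 3443 c [591.7 110.1] sz [151.5 151.3] ang 85.5 mean [594.1418 119.0717 104.6576]
s bar 374 c [560.9 114.7] sz [51.5 17.2] ang 23.5 mean [559.5595 116.8366 141.3367]
s stop 226 c [507.2 -36. ] sz [104.8  47.9] ang 85.5 mean [492.1636 -31.5483  79.7112]
s prongs 184 c [553.1 -86.9] sz [ 27.3 156.7] ang 16.4 mean [541.863  -47.0985 110.1447]
s box 589 c [619.3 -44.1] sz [73.4 57.8] ang 87.0 mean [616.7327 -38.5045  82.1903]
s plinth 2146 c [582.3 -78.4] sz [165.6 243.7] ang 86.3 mean [543.6838 -61.0234  56.5716]
s wash 1098 c [ 458.7 -235.1] sz [65.5 47.1] ang 13.8 mean [ 456.3816 -227.5485   88.9672]
s washtop 218 c [ 442.4 -243.8] sz [38.2 77.4] ang 72.9 mean [ 451.6413 -247.0806  173.8588]
```

View pics/c2.png

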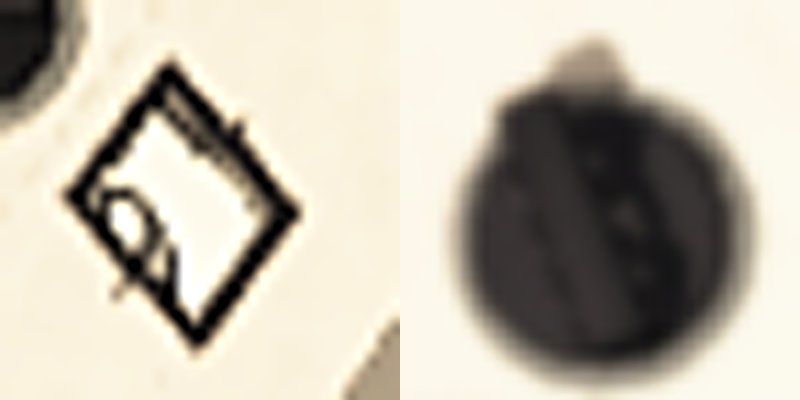

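Run:
```python
from h import *
np.set_printoptions(precision=4,suppress=True)
T=np.load('t.npy');S=np.load('s.npy');t=load('top0');s=load('side0')
def sel(P,x,y,z): return P[np.all([(P[...,k]>a[0])&(P[...,k]<a[1]) for k,a in enumerate((x,y,z))],0)]
def rect(q,nm):
    r=cv2.minAreaRect((q[:,:2]*1000).astype(np.float32)); print(nm,len(q),np.round(r[0],1),np.round(r[1],1),round(r[2],1),np.round(q.mean(0)*1000,1),np.round(np.percentile(q[:,2],[5,50,95]),4))
for n,P in(('t',T),('s',S)):
    rect(sel(P,(.46,.51),(-.16,.02),(.074,.1)),n+' stop')
    q=sel(P,(.52,.575),(-.1,-.0),(.112,.125));rect(q,n+' prongtops')
    rect(sel(P,(.42,.5),(-.4,-.33),(.122,.14)),n+' cap')
# window warp: corners px in side image from crop (scale 36/400)
c=np.float32([[70,195],[170,70],[295,210],[195,345]])*36/400+np.float32([276,272])
w=12*25
H=cv2.getPerspectiveTransform(c,np.float32([[50,50],[350,50],[350,350],[50,350]]))
a=cv2.warpPerspective(s['pixels'],H,(400,400),flags=cv2.INTER_CUBIC)
b=cv2.resize(t['pixels'][240:264,245:269],(400,400),interpolation=cv2.INTER_CUBIC)
cv2.imwrite('pics/c3.png',np.hstack([a,b]))
```

```text
t stop 198 [490.5 -35.2] [97.7 10. ] 85.7 [490.3 -35.2  81.4] [0.0773 0.0818 0.0845]
t prongtops 131 [537.8 -38.1] [49.6 16.6] 86.6 [539.1 -38.7 117.1] [0.1127 0.1166 0.1234]
t cap 252 [ 456.3 -367.6] [33.6 36.5] 0.2 [ 456.3 -366.8  128.5] [0.125  0.1286 0.1317]
s stop 189 [489.2 -34.8] [104.4  12. ] 85.1 [488.4 -31.   80.1] [0.0751 0.0803 0.0838]
s prongtops 110 [536.3 -35.9] [48.  18.9] 84.6 [536.6 -35.5 116.7] [0.1127 0.116  0.1226]
s cap 98 [ 455.8 -368.8] [34.4 36.8] 89.0 [ 454.5 -367.9  127.8] [0.125  0.128  0.1304]
```

View pics/c3.png

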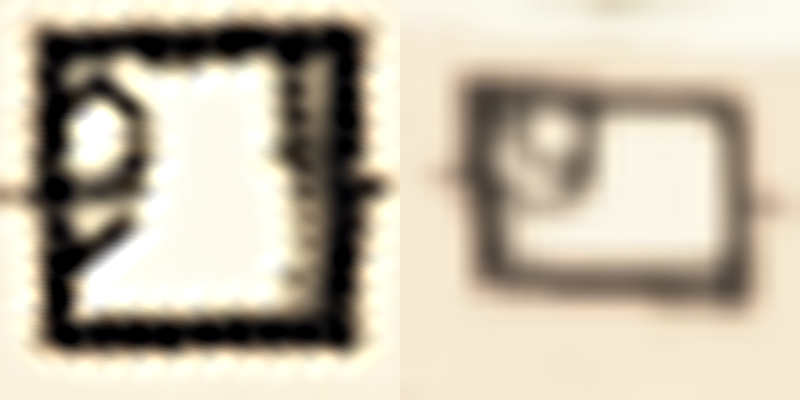

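The window shows a 9 shifted to the viewer's left. The bar lies at world yaw 22.8° and the shaker's yaw is -4.4°, so the drum is at about 9.25 and needs about 81° counter-clockwise to reach 7. I'll move above the knob at (0.5615, 0.113).

```bash
python3 -m crank '[{"delta_pos":[0.596,-0.515,0],"angular":[0,0,0]},{"delta_pos":[0.596,-0.515,0],"angular":[0,0,0]},{"delta_pos":[0.596,-0.515,0],"angular":[0,0,0]},{"delta_pos":[0.596,-0.515,0],"angular":[0,0,0]},{"delta_pos":[0.596,-0.515,0],"angular":[0,0,0]},{"delta_pos":[0.596,-0.515,0],"angular":[0,0,0]},{"delta_pos":[0.596,-0.515,0],"angular":[0,0,0]},{"delta_pos":[0.596,-0.515,0],"angular":[0,0,0]},{"delta_pos":[0.596,-0.515,0],"angular":[0,0,0]},{"delta_pos":[0.596,-0.515,0],"angular":[0,0,0]},{"delta_pos":[0.596,-0.515,0],"angular":[0,0,0]},{"delta_pos":[0.596,-0.515,0],"angular":[0,0,0]},{"delta_pos":[0.596,-0.515,0],"angular":[0,0,0]},{"delta_pos":[0.596,-0.515,0],"angular":[0,0,0]},{"delta_pos":[0.596,-0.515,0],"angular":[0,0,0]},{"delta_pos":[0.596,-0.515,0],"angular":[0,0,0]},{"delta_pos":[0,0,0],"angular":[0,0,-8.4]},{"delta_pos":[0,0,0],"angular":[0,0,0]}]' 0 30
cat > d.py <<'E'
# usage: d.py x y z yaw -> remaining shift in tool axes (60 mm units) and rz
import sys; from h import *
from scipy.spatial.transform import Rotation as R
s=manip.read_state(); r=R.from_quat(s['ee_rot']); g=np.array([float(v) for v in sys.argv[1:4]]); X=r.as_matrix()[:,0]
yaw=np.degrees(np.arctan2(X[1],X[0])); np.set_printoptions(precision=4,suppress=True)
print('t',s['time'],'yaw',yaw,'tilt',r.as_matrix()[:,2],'d60',r.inv().apply(g-s['tcp_pos'])/.06,'rz',yaw-float(sys.argv[4]),'q',s['joint_pos'],s['tcp_pos'])
E
python3 d.py .5615 .113 .119 22.8
```

```text
time: 2.35
tcp_pos: [0.5616, 0.1128, 0.2306]
ee_rot: [0.98, 0.197, -0.001, -0.0]
ft_force: [-0.1, 0.4, 0.4]
width: 1.001
grasp_force: 0.0
t 2.35 yaw 22.776059843395043 tilt [-0.0015 -0.0002 -1.    ] d60 [ 0.0019 -0.0031  1.8597] rz -0.023940156604957963 q [0.1982 0.3224 0.103  1.3529 0.     2.9423] [0.5616 0.1128 0.2306]
```

```bash
python3 -m crank '[{"delta_pos":[0,0,0.5],"angular":[0,0,0]},{"delta_pos":[0,0,0.5],"angular":[0,0,0]},{"delta_pos":[0,0,0.5],"angular":[0,0,0]},{"delta_pos":[0,0,0.36],"angular":[0,0,0]},{"delta_pos":[0,0,0],"angular":[0,0,0]}]' 0 30
python3 -m crank '[{"delta_pos":[0,0,0],"angular":[0,0,0]},{"delta_pos":[0,0,0],"angular":[0,0,0]},{"delta_pos":[0,0,0],"angular":[0,0,0]},{"delta_pos":[0,0,0],"angular":[0,0,0]},{"delta_pos":[0,0,0],"angular":[0,0,0]},{"delta_pos":[0,0,0],"angular":[0,0,0]},{"delta_pos":[0,0,0],"angular":[0,0,0]},{"delta_pos":[0,0,0],"angular":[0,0,0]}]' 1 40
python3 d.py .5615 .113 .119 103.6
```

```text
time: 2.98
tcp_pos: [0.5604, 0.1116, 0.1185]
ee_rot: [0.981, 0.196, -0.002, -0.0]
ft_force: [0.6, -0.1, 0.3]
width: 1.001
grasp_force: 0.0
time: 3.98
tcp_pos: [0.5624, 0.1117, 0.1203]
ee_rot: [0.98, 0.197, 0.001, 0.001]
ft_force: [1.7, -4.8, 2.6]
width: 0.155
grasp_force: 43.3
t 3.975 yaw 22.720828022747074 tilt [ 0.0015 -0.0012 -1.    ] d60 [-0.006  -0.0266  0.0222] rz -80.87917197725292 q [ 0.1968  0.3761 -0.106   1.0875 -0.0015  2.9418] [0.5624 0.1117 0.1203]
```

```bash
python3 -m crank '[{"delta_pos":[0,0,0],"angular":[0,0,-9]},{"delta_pos":[0,0,0],"angular":[0,0,-9]},{"delta_pos":[0,0,0],"angular":[0,0,-9]},{"delta_pos":[0,0,0],"angular":[0,0,-9]},{"delta_pos":[0,0,0],"angular":[0,0,-9]},{"delta_pos":[0,0,0],"angular":[0,0,-9]},{"delta_pos":[0,0,0],"angular":[0,0,-9]},{"delta_pos":[0,0,0],"angular":[0,0,-9]},{"delta_pos":[0,0,0],"angular":[0,0,-9]},{"delta_pos":[0,0,0],"angular":[0,0,0]},{"delta_pos":[0,0,0],"angular":[0,0,0]}]'
python3 - <<'E'
from h import *
s=snap('side','side1')
c=np.float32([[70,195],[170,70],[295,210],[195,345]])*36/400+np.float32([276,272])
H=cv2.getPerspectiveTransform(c,np.float32([[50,50],[350,50],[350,350],[50,350]]))
cv2.imwrite('pics/c4.png',cv2.warpPerspective(s['pixels'],H,(400,400),flags=cv2.INTER_CUBIC))
E
python3 d.py .5615 .113 .119 103.6
```

```text
time: 5.35
tcp_pos: [0.5614, 0.1121, 0.1203]
ee_rot: [0.617, 0.787, -0.0, 0.0]
ft_force: [-3.6, -2.6, 6.1]
width: 0.157
grasp_force: 43.7
t 5.4 yaw 103.76109934901771 tilt [-0.0003 -0.0004 -1.    ] d60 [0.0142 0.0044 0.0217] rz 0.16109934901771794 q [ 0.1973  0.3758 -0.1066  1.0887 -0.0003  1.5279] [0.5614 0.1121 0.1203]
```

View pics/c4.png

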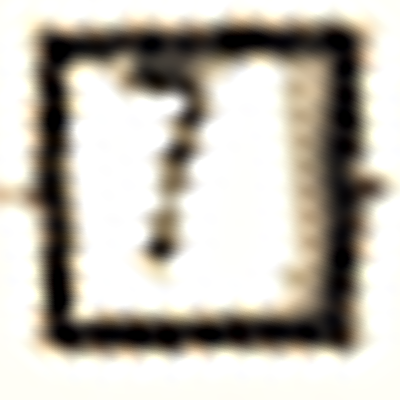

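The window now shows a 7, slightly up-left as parallax would explain (warped centre about (168,160)). I'll release, rise clear, turn to yaw 85.6° and check the bar angle.

```bash
python3 -m crank '[{"delta_pos":[0,0,0],"angular":[0,0,0]},{"delta_pos":[0,0,0],"angular":[0,0,0]},{"delta_pos":[0,0,0],"angular":[0,0,0]},{"delta_pos":[0,0,0],"angular":[0,0,0]},{"delta_pos":[0,0,-0.3],"angular":[0,0,0]},{"delta_pos":[0,0,-0.5],"angular":[0,0,0]},{"delta_pos":[0,0,-0.5],"angular":[0,0,9]},{"delta_pos":[0,0,-0.5],"angular":[0,0,9]},{"delta_pos":[0,0,-0.4],"angular":[0,0,0]},{"delta_pos":[0,0,0],"angular":[0,0,0]}]' 0
python3 d.py .456 -.3675 .252 85.6
```

```text
time: 6.65
tcp_pos: [0.5628, 0.1126, 0.2534]
ee_rot: [0.733, 0.681, 0.001, 0.001]
ft_force: [0.4, -0.4, -0.2]
width: 1.0
grasp_force: 0.0
t 6.65 yaw 85.77796762669264 tilt [ 0.0033  0.0008 -1.    ] d60 [-8.1107 -1.1857  0.0108] rz 0.17796762669264865 q [0.1974 0.3153 0.1505 1.4027 0.0001 1.8419] [0.5628 0.1126 0.2534]
```

```bash
python3 -m crank '[{"delta_pos":[-0.676,-0.099,0],"angular":[0,0,0]},{"delta_pos":[-0.676,-0.099,0],"angular":[0,0,0]},{"delta_pos":[-0.676,-0.099,0],"angular":[0,0,0]},{"delta_pos":[-0.676,-0.099,0],"angular":[0,0,0]},{"delta_pos":[-0.676,-0.099,0],"angular":[0,0,0]},{"delta_pos":[-0.676,-0.099,0],"angular":[0,0,0]},{"delta_pos":[-0.676,-0.099,0],"angular":[0,0,0]},{"delta_pos":[-0.676,-0.099,0],"angular":[0,0,0]},{"delta_pos":[-0.676,-0.099,0],"angular":[0,0,0]},{"delta_pos":[-0.676,-0.099,0],"angular":[0,0,0]},{"delta_pos":[-0.676,-0.099,0],"angular":[0,0,0]},{"delta_pos":[-0.676,-0.099,0],"angular":[0,0,0]},{"delta_pos":[0,0,0],"angular":[0,0,0]}]' 0
python3 d.py .456 -.3675 .064 85.6
python3 - <<'E'
from h import *
t=snap('top','top2');s=snap('side','side2')
for n,i in(('t',t),('s',s)):
    v,u=np.mgrid[0:480,0:640]; z=i['z_map']
    P=(np.stack([(u-i['cx'])/i['fx']*z,(v-i['cy'])/i['fy']*z,z,np.ones_like(z)],-1)@np.linalg.inv(i['world_to_cam']).T)[...,:3]
    for lo in(.125,.14):
        q=P[(abs(P[...,0]-.56)<.05)&(abs(P[...,1]-.11)<.05)&(P[...,2]>lo)&(P[...,2]<.16)]
        r=cv2.minAreaRect((q[:,:2]*1000).astype(np.float32)); print(n,lo,len(q),np.round(r[0],1),np.round(r[1],1),round(r[2],1))
c=np.float32([[70,195],[170,70],[295,210],[195,345]])*36/400+np.float32([276,272])
H=cv2.getPerspectiveTransform(c,np.float32([[50,50],[350,50],[350,350],[50,350]]))
a=cv2.warpPerspective(s['pixels'],H,(400,400),flags=cv2.INTER_CUBIC)
b=cv2.resize(t['pixels'][240:264,245:269],(400,400),interpolation=cv2.INTER_CUBIC)
cv2.imwrite('pics/c5.png',np.hstack([a,b]))
E
```

```text
time: 8.28
tcp_pos: [0.4538, -0.3698, 0.2499]
ee_rot: [0.734, 0.679, -0.0, -0.001]
ft_force: [-0.6, -0.3, 1.1]
width: 1.001
grasp_force: 0.0
t 8.275 yaw 85.59347136122659 tilt [-0.0017  0.001  -1.    ] d60 [0.0383 0.0397 3.0977] rz -0.006528638773403372 q [-0.6836  0.3406  0.1788  1.411  -0.0003  0.9641] [ 0.4538 -0.3698  0.2499]
t 0.125 205 [562.4 112.3] [15.4 52.5] 14.4
t 0.14 183 [562.4 112.3] [15.3 52.5] 14.6
s 0.125 256 [560.2 113.1] [15.4 54. ] 12.4
s 0.14 179 [560.2 113.1] [15.4 54. ] 12.4
```

View pics/c5.png

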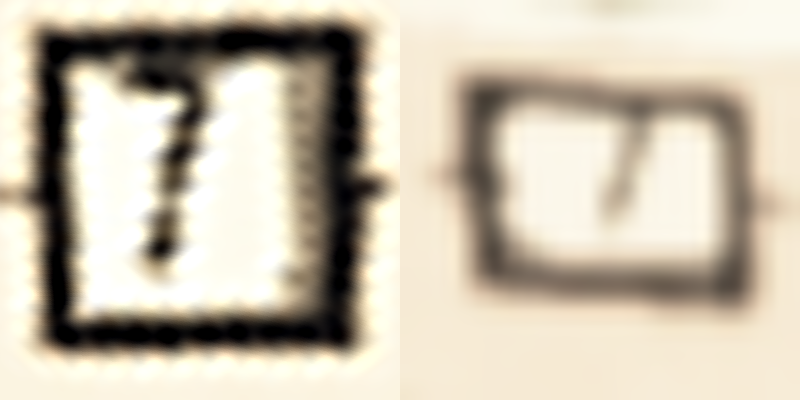

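The 7 stands in the window in both views, and the bar is at about 103.4° against a target of 103.6°. Now I'll pick the bottle.

```bash
python3 -m crank '[{"delta_pos":[0.02,0.02,0.5],"angular":[0,0,0]},{"delta_pos":[0,0,0.5],"angular":[0,0,0]},{"delta_pos":[0,0,0.5],"angular":[0,0,0]},{"delta_pos":[0,0,0.5],"angular":[0,0,0]},{"delta_pos":[0,0,0.5],"angular":[0,0,0]},{"delta_pos":[0,0,0.4],"angular":[0,0,0]},{"delta_pos":[0,0,0.2],"angular":[0,0,0]},{"delta_pos":[0,0,0],"angular":[0,0,0]}]' 0
python3 d.py .456 -.3675 .064 85.6
python3 -m crank '[{"delta_pos":[0,0,0],"angular":[0,0,0]},{"delta_pos":[0,0,0],"angular":[0,0,0]},{"delta_pos":[0,0,0],"angular":[0,0,0]},{"delta_pos":[0,0,0],"angular":[0,0,0]},{"delta_pos":[0,0,0],"angular":[0,0,0]},{"delta_pos":[0,0,0],"angular":[0,0,0]}]' 1 50
python3 d.py .456 -.3675 .064 85.6
```

```text
time: 9.38
tcp_pos: [0.456, -0.3657, 0.0652]
ee_rot: [0.732, 0.681, -0.0, -0.001]
ft_force: [1.2, 0.1, 0.5]
width: 1.0
grasp_force: 0.0
t 9.375 yaw 85.82394224533745 tilt [-0.001  0.001 -1.   ] d60 [-0.0308  0.0016  0.0205] rz 0.22394224533745444 q [-0.6759  0.4395 -0.1581  0.9746  0.0001  0.9678] [ 0.456  -0.3657  0.0652]
time: 10.12
tcp_pos: [0.4566, -0.367, 0.0669]
ee_rot: [0.733, 0.68, 0.0, 0.001]
ft_force: [-1.7, 1.0, 6.2]
width: 0.694
grasp_force: 53.1
t 10.125 yaw 85.76201622496252 tilt [ 0.0015 -0.0009 -1.    ] d60 [-0.0093 -0.0095  0.0489] rz 0.1620162249625281 q [-0.6771  0.4378 -0.1561  0.9751  0.0002  0.9676] [ 0.4566 -0.367   0.0669]
```

```bash
python3 -m crank '[{"delta_pos":[0,0,-0.2],"angular":[0,0,0]},{"delta_pos":[0,0,-0.5],"angular":[0,0,0]},{"delta_pos":[0,0,-0.6],"angular":[0,0,0]},{"delta_pos":[0,0,-0.6],"angular":[0,0,0]},{"delta_pos":[0,0,-0.6],"angular":[0,0,0]},{"delta_pos":[0,0,-0.6],"angular":[0,0,0]},{"delta_pos":[0,0,-0.5],"angular":[0,0,0]},{"delta_pos":[0,0,0],"angular":[0,0,0]}]' 
python3 d.py .490 -.035 .152 85.6
```

```text
time: 11.12
tcp_pos: [0.4569, -0.3673, 0.2847]
ee_rot: [0.733, 0.68, 0.0, 0.002]
ft_force: [0.3, 0.5, -2.0]
width: 0.691
grasp_force: 54.0
t 11.125 yaw 85.76262589123394 tilt [ 0.0038 -0.0029 -1.    ] d60 [5.5692 0.1328 2.1977] rz 0.16262589123394378 q [-0.6771  0.333   0.2555  1.4885  0.0001  0.9676] [ 0.4569 -0.3673  0.2847]
```

```bash
python3 -m crank '[{"delta_pos":[0.4,0.01,0],"angular":[0,0,0]},{"delta_pos":[0.6,0.015,0],"angular":[0,0,0]},{"delta_pos":[0.6,0.015,0],"angular":[0,0,0]},{"delta_pos":[0.6,0.015,0],"angular":[0,0,0]},{"delta_pos":[0.6,0.015,0],"angular":[0,0,0]},{"delta_pos":[0.6,0.015,0],"angular":[0,0,0]},{"delta_pos":[0.6,0.015,0],"angular":[0,0,0]},{"delta_pos":[0.6,0.015,0],"angular":[0,0,0]},{"delta_pos":[0.6,0.01,0],"angular":[0,0,0]},{"delta_pos":[0.35,0,0],"angular":[0,0,0]},{"delta_pos":[0,0,0.4],"angular":[0,0,0]},{"delta_pos":[0,0,0.5],"angular":[0,0,0]},{"delta_pos":[0,0,0.5],"angular":[0,0,0]},{"delta_pos":[0,0,0.5],"angular":[0,0,0]},{"delta_pos":[0,0,0.2],"angular":[0,0,0]},{"delta_pos":[0,0,0],"angular":[0,0,0]}]' 
python3 d.py .490 -.035 .152 85.6
python3 - <<'E'
from h import *
s=snap('side','side3')
np.set_printoptions(precision=4,suppress=True)
cv2.imwrite('pics/c6.png',cv2.resize(s['pixels'][170:320,220:420],(800,600),interpolation=cv2.INTER_CUBIC))
E
```

```text
time: 13.12
tcp_pos: [0.4873, -0.0346, 0.1552]
ee_rot: [0.733, 0.681, -0.001, -0.001]
ft_force: [0.4, -0.3, -0.9]
width: 0.693
grasp_force: 54.1
t 13.125 yaw 85.78770416407355 tilt [-0.0019  0.0003 -1.    ] d60 [-0.0026  0.0458  0.0527] rz 0.18770416407355128 q [-0.0711  0.2169 -0.2427  1.1132  0.0002  1.5732] [ 0.4873 -0.0346  0.1552]
```

View pics/c6.png

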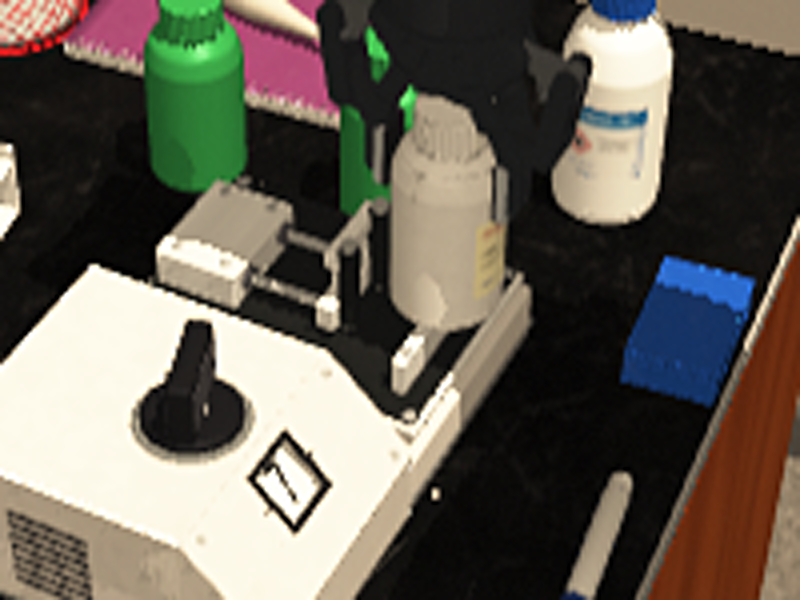

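The bottle hangs upright above the front stop at crop (445,250), in front of the prongs. I'll push back about 40 mm along the shaker's x.

```bash
python3 -m crank '[{"delta_pos":[0,0.085,0],"angular":[0,0,0]},{"delta_pos":[0,0.085,0],"angular":[0,0,0]},{"delta_pos":[0,0.085,0],"angular":[0,0,0]},{"delta_pos":[0,0.085,0],"angular":[0,0,0]},{"delta_pos":[0,0.085,0],"angular":[0,0,0]},{"delta_pos":[0,0.085,0],"angular":[0,0,0]},{"delta_pos":[0,0.085,0],"angular":[0,0,0]},{"delta_pos":[0,0.085,0],"angular":[0,0,0]},{"delta_pos":[0,0,0],"angular":[0,0,0]},{"delta_pos":[0,0,0],"angular":[0,0,0]}]' 
python3 d.py .5288 -.038 .126 85.6
python3 - <<'E'
from h import *
s=snap('side','side4')
cv2.imwrite('pics/c7.png',cv2.resize(s['pixels'][170:320,220:420],(800,600),interpolation=cv2.INTER_CUBIC))
E
```

```text
time: 14.42
tcp_pos: [0.5274, -0.0377, 0.1553]
ee_rot: [0.733, 0.681, -0.001, -0.002]
ft_force: [-8.5, 2.2, 3.6]
width: 0.691
grasp_force: 54.4
t 14.425 yaw 85.77026269866296 tilt [-0.0035  0.0009 -1.    ] d60 [-0.0029  0.0261  0.4888] rz 0.17026269866296673 q [-0.0718  0.2837 -0.1497  1.1409  0.0007  1.5728] [ 0.5274 -0.0377  0.1553]
```

View pics/c7.png

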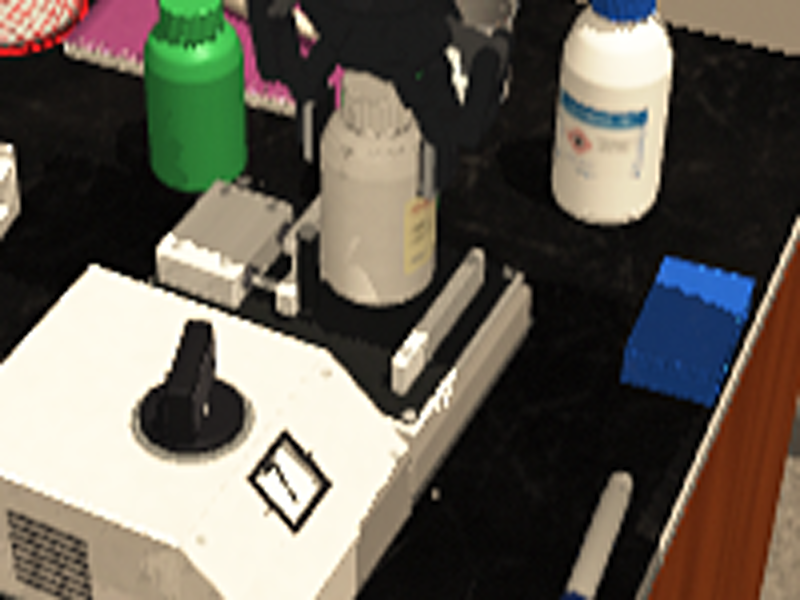

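The clamp is pressed back (reaction 8.5 N). I'll add 2 mm of margin and lower until contact.

```bash
python3 -m crank '[{"delta_pos":[0,0.035,0.0],"angular":[0,0,0]},{"delta_pos":[0,0,0.1],"angular":[0,0,0]},{"delta_pos":[0,0,0.1],"angular":[0,0,0]},{"delta_pos":[0,0,0.1],"angular":[0,0,0]},{"delta_pos":[0,0,0.08],"angular":[0,0,0]},{"delta_pos":[0,0,0.04],"angular":[0,0,0]},{"delta_pos":[0,0,0],"angular":[0,0,0]}]' 
python3 -m crank '[{"delta_pos":[0,0,0.03],"angular":[0,0,0]},{"delta_pos":[0,0,0],"angular":[0,0,0]}]'
```

```text
time: 15.35
tcp_pos: [0.5291, -0.0375, 0.1298]
ee_rot: [0.733, 0.681, -0.001, -0.002]
ft_force: [-8.2, 4.3, 1.1]
width: 0.69
grasp_force: 54.7
time: 15.6
tcp_pos: [0.5293, -0.0375, 0.1282]
ee_rot: [0.733, 0.681, -0.001, -0.002]
ft_force: [-7.4, 3.9, 2.2]
width: 0.69
grasp_force: 54.7
```

```bash
python3 -m crank '[{"delta_pos":[0,0,0.03],"angular":[0,0,0]},{"delta_pos":[0,0,0],"angular":[0,0,0]}]'; python3 -m crank '[{"delta_pos":[0,0,0.03],"angular":[0,0,0]},{"delta_pos":[0,0,0],"angular":[0,0,0]}]' | grep -E "pos|force"
```

```text
time: 15.85
tcp_pos: [0.5295, -0.0375, 0.1271]
ee_rot: [0.733, 0.681, -0.0, -0.001]
ft_force: [-8.4, 3.4, 8.7]
width: 0.685
grasp_force: 55.1
tcp_pos: [0.5295, -0.0375, 0.127]
ft_force: [-15.0, 5.6, 24.4]
grasp_force: 56.6
```

```bash
python3 -m crank '[{"delta_pos":[0,0,-0.03],"angular":[0,0,0]},{"delta_pos":[0,-0.03,0],"angular":[0,0,0]},{"delta_pos":[0,-0.03,0],"angular":[0,0,0]},{"delta_pos":[0,0,0],"angular":[0,0,0]}]'; python3 -m crank '[{"delta_pos":[0,-0.02,0],"angular":[0,0,0]},{"delta_pos":[0,0,0],"angular":[0,0,0]}]' | grep -E "pos|force"
```

```text
time: 16.6
tcp_pos: [0.5272, -0.0374, 0.127]
ee_rot: [0.733, 0.681, 0.0, -0.001]
ft_force: [-3.6, 3.8, 3.3]
width: 0.693
grasp_force: 54.5
tcp_pos: [0.5262, -0.0373, 0.127]
ft_force: [-3.3, 4.0, 1.6]
grasp_force: 54.4
```

```bash
python3 -m crank '[{"delta_pos":[0,-0.01,0],"angular":[0,0,0]},{"delta_pos":[0,0,0],"angular":[0,0,0]},{"delta_pos":[0,0,0],"angular":[0,0,0]},{"delta_pos":[0,0,0],"angular":[0,0,0]},{"delta_pos":[0,0,0],"angular":[0,0,0]},{"delta_pos":[0,0,0],"angular":[0,0,0]}]' 0; python3 -m crank '[{"delta_pos":[0,0,-0.2],"angular":[0,0,0]},{"delta_pos":[0,0,-0.4],"angular":[0,0,0]},{"delta_pos":[0,0,-0.5],"angular":[0,0,0]},{"delta_pos":[0,0,-0.6],"angular":[0,0,0]},{"delta_pos":[0,0,-0.6],"angular":[0,0,0]},{"delta_pos":[-0.6,-0.5,0],"angular":[0,0,0]},{"delta_pos":[-0.6,-0.5,0],"angular":[0,0,0]},{"delta_pos":[-0.6,-0.5,0],"angular":[0,0,0]},{"delta_pos":[-0.6,-0.5,0],"angular":[0,0,0]},{"delta_pos":[0,0,0],"angular":[0,0,0]}]'
python3 - <<'E'
from h import *
s=snap('side','side5');t=snap('top','top5')
a=cv2.resize(s['pixels'][170:320,230:380],(400,400),interpolation=cv2.INTER_CUBIC)
b=cv2.resize(t['pixels'][170:290,220:380],(400,400*120//160),interpolation=cv2.INTER_CUBIC)
b=np.vstack([b,np.zeros((100,400,3),np.uint8)])
cv2.imwrite('pics/c8.png',np.hstack([a,b]))
for n,i in(('t',t),('s',s)):
    v,u=np.mgrid[0:480,0:640]; z=i['z_map']
    P=(np.stack([(u-i['cx'])/i['fx']*z,(v-i['cy'])/i['fy']*z,z,np.ones_like(z)],-1)@np.linalg.inv(i['world_to_cam']).T)[...,:3]
    q=P[(abs(P[...,0]-.52)<.04)&(abs(P[...,1]+.037)<.04)&(P[...,2]>.18)&(P[...,2]<.2)]
    r=cv2.minAreaRect((q[:,:2]*1000).astype(np.float32)); print(n,len(q),np.round(r[0],1),np.round(r[1],1),np.percentile(q[:,2],[50,95]))
    q=P[(abs(P[...,0]-.56)<.05)&(abs(P[...,1]-.11)<.05)&(P[...,2]>.14)&(P[...,2]<.16)]
    r=cv2.minAreaRect((q[:,:2]*1000).astype(np.float32)); print(n,len(q),np.round(r[0],1),np.round(r[1],1),r[2])
E
```

```text
time: 17.6
tcp_pos: [0.5256, -0.0379, 0.1269]
ee_rot: [0.733, 0.681, 0.0, -0.0]
ft_force: [-1.2, -0.1, -0.4]
width: 0.998
grasp_force: 0.0
time: 18.85
tcp_pos: [0.3935, -0.1741, 0.2661]
ee_rot: [0.734, 0.679, 0.0, 0.001]
ft_force: [0.3, 0.2, 0.3]
width: 1.0
grasp_force: 0.0
t 278 [524.8 -37.1] [35.7 35.9] [0.18898899 0.19166567]
t 184 [562.2 112.3] [15.3 52. ] 14.284313201904297
s 222 [523.8 -36.8] [37.4 37.8] [0.18801921 0.19087758]
s 180 [561.  112.6] [14.8 55.1] 12.426806449890137
```

View pics/c8.png

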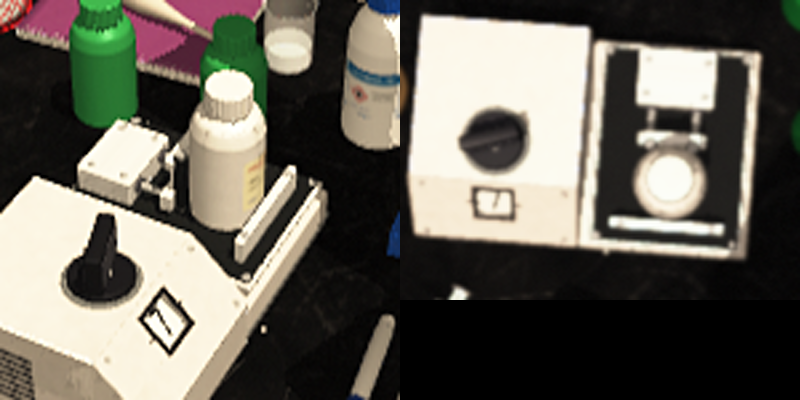

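The bottle stands upright at (524, -37) mm, on the computed seat, with its cap top at 189 mm (60 + 129). The 7 is centred in the window, and the robot is clear of everything.

```bash
python3 -c "
from cell import manip
print(manip.finish_job())"
```

```text
the job is handed in; nothing more can be done
None
```

I handed the job in at about 19 s: the drum shows 7 in the window, the white bottle stands clamped on its seat, everything has been let go, and no other item was touched.

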